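# Spread washed stoppers in the sterilising dish and put its cover on

### The arm

A 6-joint arm with a two-finger parallel gripper is mounted at the origin on a cart in front of the work surface, level with it; the furniture and walls round the work are solid. World frame = base frame: x ahead of the robot, y to its left, z up, the work surface at z = 0. Lengths are in m, angles in degrees, forces in N, time in s.
With the tool pointing down it reaches from about 0.35 to 0.875 m from the base axis. Payload 4.2 kg.
Tool frame: the origin (TCP) lies between the finger pads; the fingertips stand 8 mm ahead of it and the grasp point (between the pads) lies 11 mm behind it; z points along the fingers, y is the line along which they close (so a half turn about z gives the same grasp; the last joint's range is limited). The gripper opens to 87 mm and grips with 3 to 60 N. Pads are 19 mm wide; open, the fingers measure 117 mm over their backs; the gripper's body (75 mm by 190 mm) begins 51 mm behind the grasp point.
Start: joints at [83.572, 22.042, 0.453, 0, -68.411, -14.817], TCP at [0.226, 0.583, 0.196] pointing down, gripper open.
Joint ranges: [-179.83, 179.83], [-69.29, 118.12], [-61.27, 80.66], [-181.25, 117.63], [-171.15, -9.14], [-177.46, 177.46]. Speed limits (degrees/s): [159.86, 159.86, 180, 180, 180, 180].

### API

Orientations are given as a 3x3 rotation matrix whose columns are the frame's x, y, z axes.
In Python, from station import sense, capture, camera_model, finish_job, find_in gives the robot as it stands. The module is installed in compiled form; this text tells all that it offers.
- The arm moves only by the tool arm_command, never from a script. Its argument "motion" is a list of rows, each a list of 7 numbers: the finger opening in mm, from 0 to 87, then the shift along the tool's x, y, z in mm, then the turn, a rotation vector about the tool's x, y, z in rad. In form: [[jaw, dx, dy, dz, rx, ry, rz], ...]. A call has 1 to 8 rows; each row shifts and turns the commanded pose from where the row before left it, along the tool's axes as they then stand; what a row does not reach is not made up. A row lasts 1/10 s, in which the tool goes at most 50 mm and 8.59 degrees, less where a joint would pass 70% of its speed; a pose out of reach is approached as far as the arm can. A call with a gripper value outside its range is refused whole. The fingers move at their own pace and stop on an object; the grip force is fixed at half the most. Time passes only in rows, so rows that do not move let the fingers close. It gives the time, the measured TCP pose, the force, the opening and the grip force at its end, in the units of the state.
- sense(): the state, without advancing time (a new reading comes with each control period).
- capture(name): name is "side" or "top" or "wrist"; returns the picture (480x640x3 uint8, red, green, blue); there is no depth.
- camera_model(name): a dict with "fx", "fy", "cx", "cy" (pixels), "R" (3x3) and "t" (3): a world point X has camera coordinates R X + t. Camera axes: x right, y down, z forward; pixel columns grow to the right and rows downward; lengths in m; the calibration is good to about 2 mm. The wrist camera is an equidistant fisheye: a pixel r from the principal point sees the ray r / f radians off the axis. A picture is of the moment at which its call begins: read the wrist's pose just before it. camera_model takes no time and is no camera call; for the wrist camera it gives the pose at the moment of the call.
- finish_job(): hands the job in; it is judged then, once.
Trained networks look in the newest picture that a camera, given by its name, has taken for a name from the list of things; names that differ only in an ending like _2 or _b are one class to them, and where a whole thing is asked for, a point or a joint stands for the part that bears it (a point fixed in the world has none). Each returns a list of dicts, best first, with "p" (0 to 1); they miss things now and then, are a little off and sometimes report something else, mostly with a low value. They report only what shows in the picture. A call takes as long as a camera call.
- find_in(target, camera): "location" ([row, column] in pixels, amid what is visible of it).
The state is a dict: "time_s": time; "joints": joint angles; "joint_velocities": joint speeds; "effort": joint torques, N m; "tcp_pos": TCP position; "ee_rot": TCP orientation; "wrist_force": force on the tool from outside, world axes, zero at the start; "moment": the same for the moment, N m; "gripper_width": opening from 0.0 (shut) to 1.0 (fully open); "gripper_force": force on a finger pad.
Only numpy, scipy, OpenCV 4.12 (cv2) and the standard library are available. Lean on these libraries where they do the work, as an engineer would, in place of code of your own. Each camera call takes 0.05 s, during which the arm holds its last target. There are 200 camera calls.

### The job

Get the washed red rubber stoppers ready for the oven: spread the heap out over the floor of the steel dish, with the stray ones from the worktop and the cover added, so that all of them lie in a single layer with a finger's width (15 mm or more) of clear space between any two. Then set the cover on the dish, seated all round and level, and let go of it. Leave the reagent bottle and the dropper bottle at the back standing.

Things in the scene. Friction and masses are not known exactly. Their poses are not given: they have to be found in the camera images.
- dish: round stainless-steel sterilising dish, open at the top, standing firmly (it does not move): 204 mm outside diameter, about 194 mm inside, 46 mm high, wall and floor 4 mm thick. Origin: centre of its underside; z up along its axis
- cover: loose aluminium plug cover, about 0.35 kg, at first knob up on the worktop. From below: plug 184 mm wide, 8 mm deep (enters the dish with 4 mm play all round); flange 212 mm wide, 4 mm thick (lies on the rim); black round knob 24 mm wide, 34 mm tall on its middle. Origin: centre of the plug's underside; z towards the knob (12 to 46 mm up). Seated, its origin is 38 mm above the dish's
- stopper_0: brick-red rubber stopper, a squat cylinder 26 mm tall and about 24.5 mm in diameter, 20 g; origin at its middle (13 mm above what it stands on), z along its axis. At the start in the heap on the floor of the dish
- stopper_1: brick-red rubber stopper, a squat cylinder 26 mm tall and about 24.5 mm in diameter, 20 g; origin at its middle (13 mm above what it stands on), z along its axis. At the start in the heap on the floor of the dish
- stopper_2: brick-red rubber stopper, a squat cylinder 26 mm tall and about 24.5 mm in diameter, 20 g; origin at its middle (13 mm above what it stands on), z along its axis. At the start in the heap on the floor of the dish
- stopper_3: brick-red rubber stopper, a squat cylinder 26 mm tall and about 24.5 mm in diameter, 20 g; origin at its middle (13 mm above what it stands on), z along its axis. At the start in the heap on the floor of the dish
- stopper_4: brick-red rubber stopper, a squat cylinder 26 mm tall and about 24.5 mm in diameter, 20 g; origin at its middle (13 mm above what it stands on), z along its axis. At the start on top of the heap; may be absent
- stopper_5: brick-red rubber stopper, a squat cylinder 26 mm tall and about 24.5 mm in diameter, 20 g; origin at its middle (13 mm above what it stands on), z along its axis. At the start astray on the worktop between dish and cover; may be absent
- stopper_6: brick-red rubber stopper, a squat cylinder 26 mm tall and about 24.5 mm in diameter, 20 g; origin at its middle (13 mm above what it stands on), z along its axis. At the start astray on the flange of the cover, beside the knob; may be absent
- stopper_7: brick-red rubber stopper, a squat cylinder 26 mm tall and about 24.5 mm in diameter, 20 g; origin at its middle (13 mm above what it stands on), z along its axis. At the start astray on the flange of the cover, beside the knob; may be absent
- reagent_bottle: bystander: clear screw-cap bottle with blue contents and blue cap, 56 mm in diameter, 104 mm tall, standing at the back; origin: centre of its underside, z up
- dropper_yellow: bystander: small white dropper bottle with yellow tip, 27 mm in diameter, 85 mm tall, standing at the back; origin: centre of its underside, z up

How it is judged:
By the outcome, as a careful person would: the job done as asked, in the order asked, and still so for the second after the job is handed in, with the robot touching nothing.
Of stopper_4, stopper_5, stopper_6, stopper_7 only 2 to 4 are there at a start; the rules pass over those that are not, and their reading is None.
At some moment in a run one of cover may be knocked a few centimetres aside while the robot is not near it.
Once in a run the grip may slacken for a moment while it holds something.
It also fails if it takes over 210 s, if anything falls off the work surface, if the arm or the gripper's body presses on something with over 40 N, if the wrist force passes 120 N, or if a joint passes its speed limit or range.

## Working session

There is one attempt and no reset: what is moved stays moved. The work goes in short steps, Python scripts to look and compute and a tool call to move; the robot and the scene stay as the last step left them, time stands still between calls to the robot, and variables do not carry over. Pictures are saved under pics/ and viewed, at most 14 in all, crops included, and the job is handed in when it is done.

Besides the shell and the picture viewer there is one more tool, called after "Request:" as a command line: name --pt "numbers of a row" for each row, then --argument value for the rest. arm_command: Moves the arm, as the interface text tells. Its arguments: {"type":"object","properties":{"motion":{"type":"array"}},"required":["motion"]}

```bash
mkdir -p pics; cat > h.py <<'E'
import numpy as np, cv2
from station import sense, capture, camera_model, finish_job, find_in
def ray(cam,row,col,m=None):
    m=m or camera_model(cam); R=np.array(m["R"]);t=np.array(m["t"])
    x=(col-m["cx"])/m["fx"];y=(row-m["cy"])/m["fy"]
    if cam=="wrist":
        r=np.hypot(x,y); d=np.array([x/r*np.sin(r),y/r*np.sin(r),np.cos(r)]) if r>1e-9 else np.array([0,0,1.])
    else: d=np.array([x,y,1.])
    return -R.T@t, R.T@d
def at(cam,row,col,z,m=None):
    o,d=ray(cam,row,col,m); return o+d*(z-o[2])/d[2]
def proj(cam,X,m=None):
    m=m or camera_model(cam); c=np.array(m["R"])@np.array(X)+np.array(m["t"])
    if cam=="wrist":
        a=np.arctan2(np.hypot(c[0],c[1]),c[2]);n=np.hypot(c[0],c[1]);return m["cy"]+m["fy"]*a*c[1]/n, m["cx"]+m["fx"]*a*c[0]/n
    return m["cy"]+m["fy"]*c[1]/c[2], m["cx"]+m["fx"]*c[0]/c[2]
def save(cam,name):
    im=capture(cam); cv2.imwrite(f"pics/{name}.png",im[:,:,::-1]); return im
E
python3 - <<'E'
from h import *
np.set_printoptions(precision=3,suppress=True)
for c in("top","side"):
    save(c,c+"0"); m=camera_model(c); o,d=ray(c,240,320); print(c,m["fx"],o,d)
    for n,z in(("dish",.046),("cover",.012),("stopper_0",.026),("reagent_bottle",.1),("dropper_yellow",.08)):
        for f in find_in(n,c): print(n,np.array(f["location"]),round(f["p"],2),at(c,*f["location"],z))
s=sense();print(s["tcp_pos"],np.array(s["ee_rot"]),s["gripper_width"],s["time_s"])
E
```

```text
top 567.832832411406 [0.445 0.015 1.305] [ 0.121 -0.04  -0.992]
dish [312.8 226. ] 0.65 [0.442 0.176 0.046]
dish [305.4 231.9] 0.64 [0.458 0.163 0.046]
dish [291.9 223. ] 0.59 [0.488 0.182 0.046]
cover [279.3 393.8] 0.7 [ 0.509 -0.203  0.012]
stopper_0 [314.9 227.4] 0.55 [0.437 0.175 0.026]
stopper_0 [308.2 230.9] 0.5 [0.452 0.167 0.026]
stopper_0 [296.6 222.2] 0.43 [0.478 0.186 0.026]
stopper_0 [279.6 395.7] 0.42 [ 0.507 -0.205  0.026]
stopper_0 [292.  232.1] 0.39 [0.488 0.164 0.026]
stopper_0 [304.5 241. ] 0.39 [0.46  0.145 0.026]
reagent_bottle [191.9 302.7] 0.87 [0.697 0.001 0.1  ]
dropper_yellow [196.3 346.1] 0.56 [ 0.69  -0.094  0.08 ]
side 617.3209652396214 [0.489 1.    0.521] [ 0.102 -0.902 -0.419]
dish [321.6 376.3] 0.69 [0.492 0.242 0.046]
cover [223.8 371.7] 0.64 [ 0.516 -0.193  0.012]
stopper_0 [298.4 404.8] 0.84 [0.45  0.135 0.026]
stopper_0 [319.6 387.7] 0.81 [0.476 0.202 0.026]
stopper_0 [225.5 346.4] 0.74 [ 0.565 -0.143  0.026]
stopper_0 [307.5 393.3] 0.68 [0.468 0.166 0.026]
stopper_0 [315.3 409.3] 0.66 [0.443 0.185 0.026]
stopper_0 [311.5 377.8] 0.47 [0.491 0.181 0.026]
reagent_bottle [240.5 264.4] 0.55 [0.681 0.109 0.1  ]
dropper_yellow [223.3 282. ] 0.82 [ 0.673 -0.011  0.08 ]
[0.226 0.583 0.196] [[ 0.932 -0.362 -0.   ]
 [-0.362 -0.932  0.   ]
 [-0.     0.    -1.   ]] 1.0021916608507098 0.6
```

```bash
python3 - <<'E'
import cv2,numpy as np
t=cv2.imread("pics/top0.png");s=cv2.imread("pics/side0.png")
a=cv2.resize(t[215:365,150:470],(800,375),interpolation=cv2.INTER_CUBIC)
cv2.imwrite("pics/a.png",a)
cv2.imwrite("pics/b.png",s)
E
```

```text
(no output)
```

View pics/a.png

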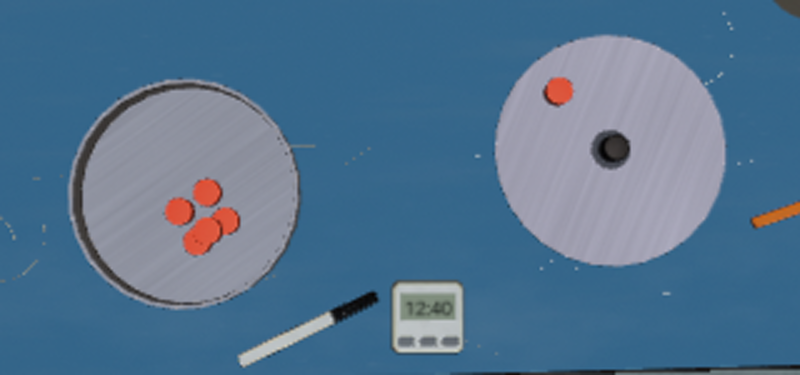

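View pics/b.png

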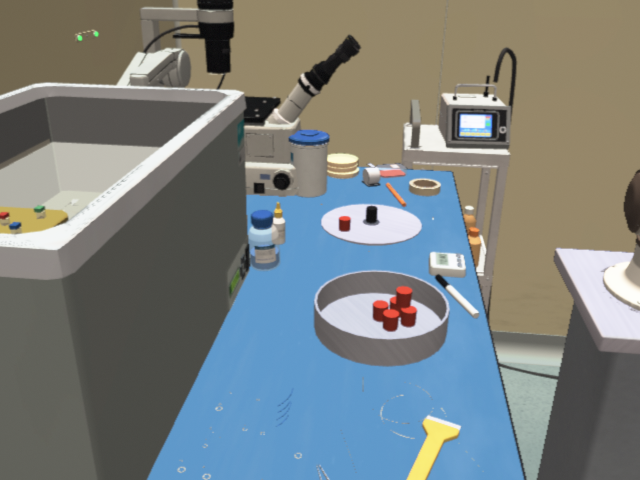

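The top view shows the dish at about (292,223) with five stoppers, one of them on top of the heap. The cover is at (275,394) with one stopper. The worktop has no stray, so there are six in all. I'll refine these positions and move over the dish.

```bash
python3 - <<'E'
from h import *
np.set_printoptions(precision=4,suppress=True)
im=cv2.imread("pics/top0.png").astype(int)
red=((im[:,:,2]>150)&(im[:,:,1]<110)&(im[:,:,0]<100)).astype(np.uint8)
n,l,st,ce=cv2.connectedComponentsWithStats(red)
for i in range(1,n):
    if st[i,4]>20: print(st[i],ce[i],at("top",ce[i][1],ce[i][0],.030),at("top",ce[i][1],ce[i][0],.038))
for p,z in(((207,192),.03),((179,211),.03),((226,220),.03),((197,241),.03),((207,231),.056),((610,150),.012),((184,193.5),.046)):
    print(p,at("top",p[1]/2.5+215,p[0]/2.5+150,z))
E
```

```text
[369 246  10  11  87] [373.4598 250.7471] [ 0.5733 -0.1562  0.03  ] [ 0.5725 -0.1551  0.038 ]
[534 261  11   9  50] [539.34 265.12] [ 0.532  -0.5307  0.03  ] [ 0.5315 -0.5273  0.038 ]
[536 280  12  21  34] [541.4412 290.7059] [ 0.4743 -0.5314  0.03  ] [ 0.4741 -0.5279  0.038 ]
[451 284  58  22 227] [478.793  294.3744] [ 0.4694 -0.3894  0.03  ] [ 0.4693 -0.3869  0.038 ]
[227 287  11  11  90] [232.2    291.5333] [0.4889 0.1635 0.03  ] [0.4887 0.1625 0.038 ]
[216 294  11  11  91] [220.956 299.   ] [0.4729 0.1887 0.03  ] [0.4727 0.1876 0.038 ]
[223 298  22  19 224] [233.4821 306.8571] [0.4548 0.1609 0.03  ] [0.4547 0.16   0.038 ]
[595 327  10   7  29] [599.931 329.   ] [ 0.3859 -0.6567  0.03  ] [ 0.3862 -0.6525  0.038 ]
[585 358  10  11  82] [589.6707 363.3415] [ 0.3111 -0.6276  0.03  ] [ 0.3119 -0.6235  0.038 ]
[592 382  10  12  87] [596.5862 387.8621] [ 0.2575 -0.6386  0.03  ] [ 0.2587 -0.6345  0.038 ]
[610 383   9  11  72] [613.7361 388.7222] [ 0.2546 -0.6766  0.03  ] [ 0.2558 -0.6723  0.038 ]
(207, 192) [0.4883 0.1621 0.03  ]
(179, 211) [0.472  0.1872 0.03  ]
(226, 220) [0.463  0.1454 0.03  ]
(197, 241) [0.445  0.1714 0.03  ]
(207, 231) [0.4535 0.1595 0.056 ]
(610, 150) [ 0.5184 -0.2035  0.012 ]
(184, 193.5) [0.4869 0.1806 0.046 ]
```

Request:
arm_command --pt "87 0 0 0 0 0 -0.123" --pt "87 0 0 0 0 0 -0.123" --pt "87 0 0 0 0 0 -0.124" --pt "87 24 40 -5 0 0 0" --pt "87 24 40 -5 0 0 0" --pt "87 24 40 -5 0 0 0" --pt "87 24 40 -5 0 0 0" --pt "87 24 40 -5 0 0 0"

```text
time_s: 1.4
tcp_pos: [0.3469, 0.3808, 0.2217]
ee_rot: [[1.0, -0.0, 0.0], [-0.0, -1.0, 0.001], [0.0, -0.001, -1.0]]
wrist_force: [0.5, 0.8, 0.6]
gripper_width: 0.997
gripper_force: 0.0
```

Request:
arm_command --pt "87 24 40 -5 0 0 0" --pt "87 24 40 -5 0 0 0" --pt "87 24 40 -5 0 0 0" --pt "87 24 40 -5 0 0 0" --pt "87 20 40 0 0 0 0" --pt "87 0 0 0 0 0 0" --pt "87 0 0 0 0 0 0"

```text
time_s: 2.1
tcp_pos: [0.4624, 0.1814, 0.2414]
ee_rot: [[1.0, -0.003, 0.0], [-0.003, -1.0, 0.0], [0.0, -0.0, -1.0]]
wrist_force: [0.7, 0.7, -0.5]
gripper_width: 0.997
gripper_force: 0.0
```

```bash
python3 - <<'E'
from h import *
np.set_printoptions(precision=4,suppress=True)
m=camera_model("wrist");im=save("wrist","w1").astype(int)
o,d=ray("wrist",m["cy"],m["cx"],m);print(o,d,m["fx"])
red=((im[:,:,0]>110)&(im[:,:,1]<0.5*im[:,:,0])&(im[:,:,2]<.5*im[:,:,0])).astype(np.uint8)
n,l,st,ce=cv2.connectedComponentsWithStats(red)
for i in range(1,n):
    if st[i,4]>60: print(st[i],ce[i],at("wrist",ce[i][1],ce[i][0],.017,m))
for f in find_in("stopper_0","wrist"): print(f,at("wrist",*f["location"],.017,m))
for X in((.4883,.1621,.03),(.472,.1872,.03),(.463,.1454,.03),(.445,.1714,.03),(.4535,.1595,.056)): print(np.array(proj("wrist",X,m)))
E
```

```text
[0.5329 0.1812 0.4307] [-0.2586  0.0018 -0.966 ] 371.64829954431775
[583 120  13  19 198] [588.7929 129.1162] [ 0.574 -0.173  0.017]
[328 173  22  23 377] [338.1432 184.0451] [0.4875 0.163  0.017 ]
[305 188  21  22 376] [315.0399 198.6968] [0.471  0.1889 0.017 ]
[320 197  44  37 961] [342.0312 216.3788] [0.4506 0.1584 0.017 ]
{'location': [181.8, 338.3], 'p': 0.96} [0.4901 0.1628 0.017 ]
{'location': [128.3, 585.4], 'p': 0.95} [ 0.5743 -0.1666  0.017 ]
{'location': [217.6, 341.4], 'p': 0.91} [0.4492 0.1591 0.017 ]
{'location': [206.1, 352.3], 'p': 0.82} [0.4625 0.1468 0.017 ]
{'location': [222.9, 326.9], 'p': 0.72} [0.4431 0.1756 0.017 ]
{'location': [202.6, 315.7], 'p': 0.68} [0.4665 0.1882 0.017 ]
[184.6404 339.4731]
[199.5361 316.3543]
[207.6203 354.559 ]
[223.6855 330.8263]
[221.0133 342.9796]
```

View pics/w1.png

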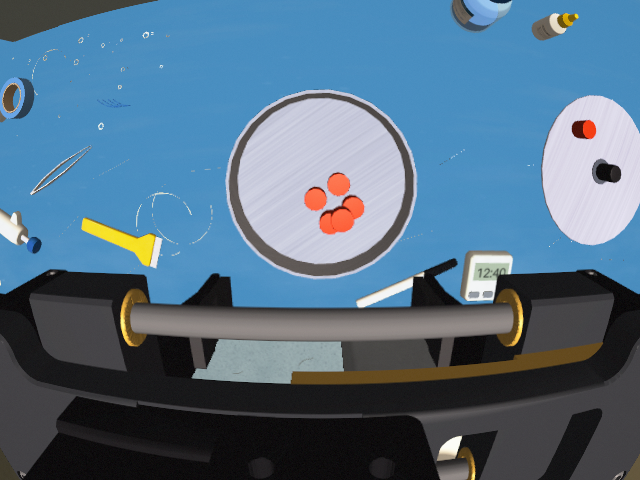

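Six stoppers are confirmed: four on the floor of the dish, T on top between C and D, and E on the cover. The wrist view agrees with the top view to about 2 mm, so I'll pick T first.

Request:
arm_command --pt "50 -9 22 30 0 0 0" --pt "45 0 0 45 0 0 0" --pt "45 0 0 45 0 0 0" --pt "45 0 0 45 0 0 0" --pt "45 0 0 20 0 0 0" --pt "45 0 0 14 0 0 0" --pt "45 0 0 0 0 0 0" --pt "10 0 0 0 0 0 0"

```text
time_s: 3.0
tcp_pos: [0.4532, 0.1615, 0.0426]
ee_rot: [[1.0, 0.001, 0.0], [0.001, -1.0, -0.0], [0.0, 0.0, -1.0]]
wrist_force: [0.1, 0.3, -0.4]
gripper_width: 0.487
gripper_force: 0.0
```

Request:
arm_command --pt "10 0 0 0 0 0 0" --pt "10 0 0 0 0 0 0" --pt "10 0 0 0 0 0 0"

```text
time_s: 3.3
tcp_pos: [0.4535, 0.1608, 0.0431]
ee_rot: [[1.0, -0.001, 0.001], [-0.001, -1.0, 0.001], [0.001, -0.001, -1.0]]
wrist_force: [-0.4, 0.3, 0.3]
gripper_width: 0.24
gripper_force: 0.0
```

Request:
arm_command --pt "10 0 0 0 0 0 0" --pt "10 0 0 0 0 0 0"

```text
time_s: 3.5
tcp_pos: [0.4532, 0.1603, 0.0425]
ee_rot: [[1.0, -0.001, 0.0], [-0.001, -1.0, 0.0], [0.0, -0.0, -1.0]]
wrist_force: [0.1, 0.1, 0.1]
gripper_width: 0.134
gripper_force: 0.0
```

```bash
python3 - <<'E'
from h import *
im=save("side","s2");cv2.imwrite("pics/s2c.png",cv2.resize(im[230:380,280:480,::-1],(800,600),interpolation=cv2.INTER_CUBIC))
s=sense();print(s["gripper_width"],s["gripper_force"])
E
```

```text
0.12543548084222964 0.0
```

View pics/s2c.png

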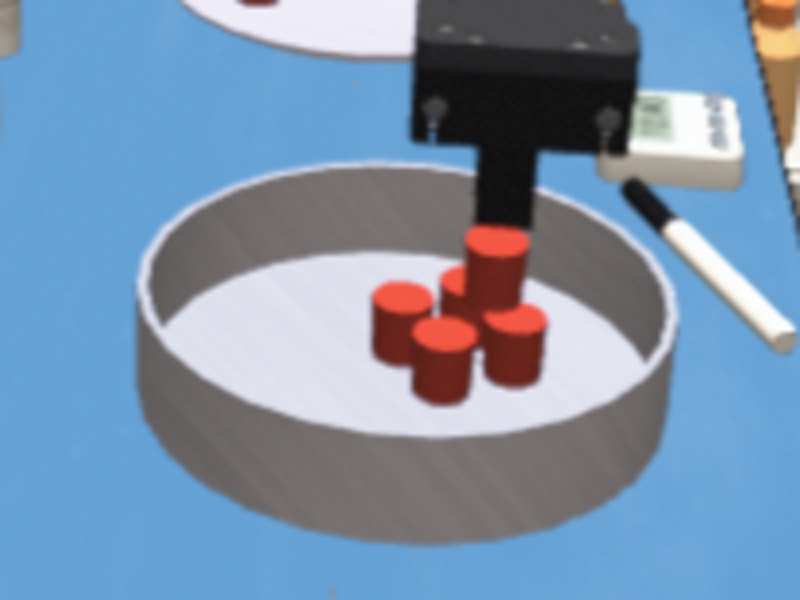

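```bash
python3 - <<'E'
from h import *
for X in((.4532,.1603,.0345),(.4532,.1603,.0425),(.4532,.1603,.056),(.4532,.17,.056)): print(X,np.array(proj("side",X)))
o,d=ray("side",290,404.2)
for y in(.15,.16,.17,.18,.19):print(o+d*(y-o[1])/d[1])
for p,z in(((464,280),.03),((401,298),.03),((445,335),.03),((515,319),.03),((497,240),.056),((497,240),.06)): print(p,at("side",230+p[1]/4,280+p[0]/4,z))
im=save("top","t2")
for f in find_in("stopper_0","top"):print(f)
red=((im[:,:,0]>150)&(im[:,:,1]<110)&(im[:,:,2]<100)).astype(np.uint8)
n,l,st,ce=cv2.connectedComponentsWithStats(red)
for i in range(1,n):
    if st[i,4]>20 and ce[i][0]<400: print(st[i],ce[i],at("top",ce[i][1],ce[i][0],.030))
E
```

```text
(0.4532, 0.1603, 0.0345) [301.71227891 403.00681206]
(0.4532, 0.1603, 0.0425) [297.22454183 403.36034824]
(0.4532, 0.1603, 0.056) [289.58136749 403.96246432]
(0.4532, 0.17, 0.056) [292.68475466 403.99366476]
[0.45234282 0.15       0.04959026]
[0.45277571 0.16       0.05513097]
[0.45320861 0.17       0.06067167]
[0.4536415  0.18       0.06621238]
[0.45407439 0.19       0.07175308]
(464, 280) [0.46381376 0.14873365 0.03      ]
(401, 298) [0.48801737 0.16603529 0.03      ]
(445, 335) [0.47067503 0.19106429 0.03      ]
(515, 319) [0.44420778 0.17566186 0.03      ]
(497, 240) [0.45276724 0.16155761 0.056     ]
(497, 240) [0.45308041 0.168777   0.06      ]
{'location': [254.9, 371.7], 'p': 0.69}
[369 246  10  11  87] [373.45977011 250.74712644] [ 0.57331263 -0.15622298  0.03      ]
```

Request:
arm_command --pt "60 0 0 -30 0 0 0" --pt "60 0 0 -30 0 0 0" --pt "60 0 0 0 0 0 0" --pt "60 0 0 0 0 0 0" --pt "60 0 0 0 0 0 0" --pt "60 0 0 0 0 0 0"

```text
time_s: 4.25
tcp_pos: [0.4524, 0.1599, 0.1012]
ee_rot: [[1.0, -0.001, -0.002], [-0.001, -1.0, -0.001], [-0.002, 0.001, -1.0]]
wrist_force: [0.9, 0.0, -0.3]
gripper_width: 0.583
gripper_force: 0.0
```

```bash
python3 - <<'E'
from h import *
s=sense();p=np.array(s["tcp_pos"]);print(p,s["gripper_width"])
im=save("side","s3").copy();w=s["gripper_width"]*.0435
for sy in(-1,1):
  for dz in(-.008,.011,.062):
    r,c=proj("side",p+[0,sy*w,dz]);cv2.circle(im,(round(c),round(r)),1,(0,255,0),-1);print(sy,dz,r,c)
cv2.imwrite("pics/s3c.png",cv2.resize(im[180:380,300:500,::-1],(600,600),interpolation=cv2.INTER_CUBIC))
E
```

```text
[0.45242867 0.15985466 0.10121217] 0.5825056309802805
-1 -0.008 260.5018088598278 406.0365951106727
-1 0.011 249.4485073505755 406.9055826519642
-1 0.062 218.86500316045854 409.3099940477812
1 -0.008 275.76448996199105 406.30954572635403
1 0.011 264.27940643494225 407.2251394553152
1 0.062 232.45167992986833 409.7624537662215
```

View pics/s3c.png

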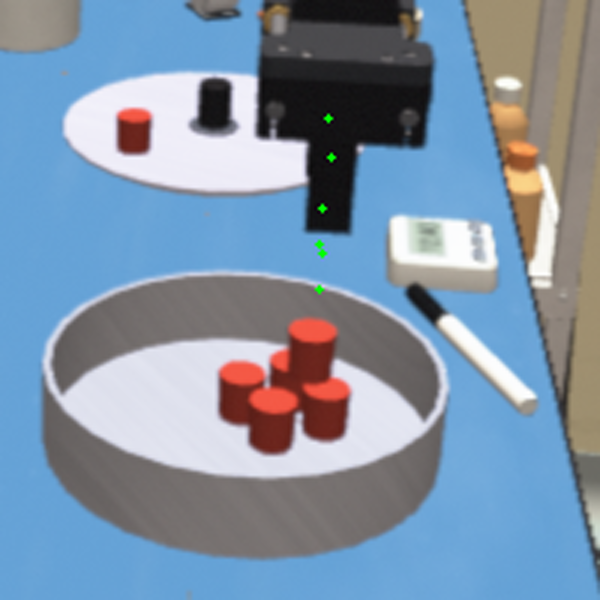

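```bash
python3 - <<'E'
from h import *
np.set_printoptions(precision=4,suppress=True)
for r,c,y in((257.3,410,.200),(257.3,410,.185),(287,406,.181),(287,406,.166)):
    o,d=ray("side",r,c);print(o+d*(y-o[1])/d[1])
m=camera_model("wrist");save("wrist","w3")
s=sense();p=np.array(s["tcp_pos"]);w=s["gripper_width"]*.0435
for dz in(-.008,.02,.03): print(dz,[np.round(proj("wrist",p+[0,sy*w,dz],m)) for sy in(-1,1)])
print(np.array(s["joints"]))
E
```

```text
[0.45  0.2   0.131]
[0.4492 0.185  0.1237]
[0.4514 0.181  0.0721]
[0.4507 0.166  0.0639]
-0.008 [array([270., 371.]), array([271., 272.])]
0.02 [array([289., 378.]), array([290., 265.])]
0.03 [array([298., 381.]), array([298., 262.])]
[ 38.9028  13.7015 -27.0385  -0.0022 -49.376   51.0467]
```

View pics/w3.png

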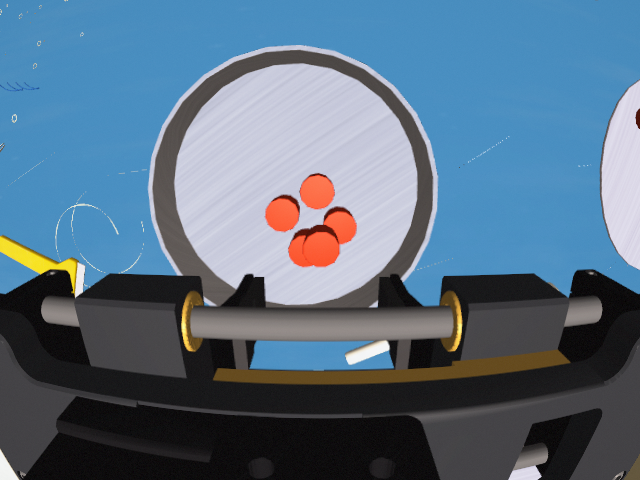

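The side view puts the near fingertip at about (257,410), and the wrist view agrees. The real fingertips are about 25–30 mm higher than the reported TCP implies, so the first close passed above T. I'll go lower by that amount.

Request:
arm_command --pt "50 0 0 35 0 0 0" --pt "45 0 0 25 0 0 0" --pt "45 0 0 14 0 0 0" --pt "45 0 0 10 0 0 0" --pt "45 0 0 0 0 0 0" --pt "10 0 0 0 0 0 0" --pt "10 0 0 0 0 0 0" --pt "10 0 0 0 0 0 0"

```text
time_s: 5.15
tcp_pos: [0.4536, 0.1607, 0.0191]
ee_rot: [[1.0, -0.001, 0.001], [-0.001, -1.0, 0.001], [0.001, -0.001, -1.0]]
wrist_force: [-0.6, 1.0, -0.6]
gripper_width: 0.327
gripper_force: 0.0
```

Request:
arm_command --pt "10 0 0 0 0 0 0" --pt "10 0 0 0 0 0 0" --pt "10 0 0 0 0 0 0"

```text
time_s: 5.45
tcp_pos: [0.4536, 0.1607, 0.0189]
ee_rot: [[1.0, -0.0, 0.001], [-0.0, -1.0, 0.001], [0.001, -0.001, -1.0]]
wrist_force: [-1.3, 1.6, 5.1]
gripper_width: 0.266
gripper_force: 30.0
```

Request:
arm_command --pt "10 0 0 -15 0 0 0" --pt "10 0 0 -20 0 0 0" --pt "10 32 -10 0 0 0 0" --pt "10 32 -10 0 0 0 0" --pt "10 31 -10 0 0 0 0" --pt "10 0 0 0 0 0 0" --pt "10 0 0 30 0 0 0" --pt "10 0 0 20 0 0 0"

```text
time_s: 6.25
tcp_pos: [0.547, 0.1897, 0.0017]
ee_rot: [[1.0, -0.002, -0.002], [-0.002, -1.0, -0.0], [-0.002, 0.0, -1.0]]
wrist_force: [-0.9, -0.8, -1.1]
gripper_width: 0.266
gripper_force: 30.0
```

Request:
arm_command --pt "10 0 0 4 0 0 0" --pt "10 0 0 3 0 0 0" --pt "10 0 0 0 0 0 0"

```text
time_s: 6.55
tcp_pos: [0.5483, 0.1904, -0.0033]
ee_rot: [[1.0, -0.001, 0.001], [-0.001, -1.0, 0.0], [0.001, -0.0, -1.0]]
wrist_force: [-0.4, -0.7, 0.3]
gripper_width: 0.267
gripper_force: 30.0
```

Request:
arm_command --pt "10 0 0 2 0 0 0" --pt "10 0 0 0 0 0 0"

```text
time_s: 6.75
tcp_pos: [0.5484, 0.1905, -0.005]
ee_rot: [[1.0, -0.001, 0.001], [-0.001, -1.0, 0.001], [0.001, -0.001, -1.0]]
wrist_force: [-0.0, 0.0, 0.1]
gripper_width: 0.269
gripper_force: 30.0
```

Request:
arm_command --pt "10 0 0 2 0 0 0" --pt "10 0 0 0 0 0 0"

```text
time_s: 6.95
tcp_pos: [0.5486, 0.1906, -0.007]
ee_rot: [[1.0, -0.001, 0.001], [-0.001, -1.0, 0.001], [0.001, -0.001, -1.0]]
wrist_force: [-1.1, 0.3, 2.6]
gripper_width: 0.269
gripper_force: 30.0
```

Request:
arm_command --pt "36 0 0 0 0 0 0" --pt "36 0 0 0 0 0 0" --pt "36 0 0 0 0 0 0" --pt "36 0 0 -25 0 0 0" --pt "36 0 0 -35 0 0 0" --pt "36 -40 7 -40 0 0 0.105" --pt "36 -40 0 0 0 0 0.105" --pt "36 0 0 0 0 0 0"

```text
time_s: 7.75
tcp_pos: [0.4691, 0.1873, 0.088]
ee_rot: [[0.978, -0.21, -0.002], [-0.21, -0.978, 0.0], [-0.002, 0.0, -1.0]]
wrist_force: [0.6, 0.0, -0.2]
gripper_width: 0.411
gripper_force: 0.0
```

```bash
cat >> h.py <<'E'
def reds(cam,name,z=.03,amin=60):
    """tops of stoppers: bright red blobs, projected on height z"""
    m=camera_model(cam); im=save(cam,name).astype(int)
    red=((im[:,:,0]>200)&(im[:,:,1]<140)&(im[:,:,2]<120)).astype(np.uint8)
    n,l,st,ce=cv2.connectedComponentsWithStats(red)
    for i in range(1,n):
        if st[i,4]>amin:
            print(st[i],np.round(ce[i]),np.round(at(cam,ce[i][1],ce[i][0],z,m),4))
def st():
    s=sense();R=np.array(s["ee_rot"]);print("tcp",np.round(s["tcp_pos"],4),"yaw",np.degrees(np.arctan2(R[1,0],R[0,0])).round(1),"w",round(s["gripper_width"]*87,1),"t",s["time_s"],"j",np.round(s["joints"],0))
E
python3 - <<'E'
from h import *
st();reds("wrist","w4")
E
```

```text
tcp [0.4691 0.1873 0.088 ] yaw -12.1 w 35.7 t 7.75 j [ 40.  17. -25.  -0. -48.  38.]
[ 273  114   37   37 1028] [291. 132.] [0.5494 0.1908 0.03  ]
[333 195  35  35 955] [350. 212.] [0.4889 0.1634 0.03  ]
[302 226  35  33 910] [319. 242.] [0.4726 0.1886 0.03  ]
[363 227  34  33 881] [380. 243.] [0.463  0.1472 0.03  ]
[333 258  34  32 798] [349. 273.] [0.4457 0.1727 0.03  ]
```

View pics/w4.png

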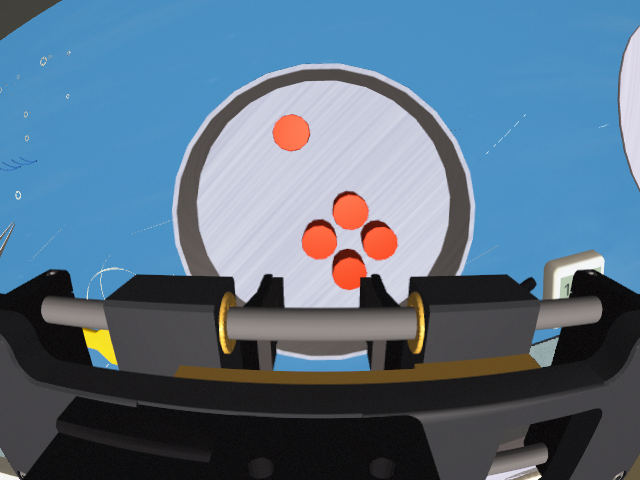

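The wrist view shows T standing alone at (132,291). A, B, C and D stand in a diamond and are measured cleanly. Next I'll pick D, with the pads offset away from its neighbours.

Request:
arm_command --pt "35 -24 19 0 0 0 0" --pt "35 0 0 30 0 0 0" --pt "35 0 0 30 0 0 0" --pt "35 0 0 20 0 0 0" --pt "35 0 0 10 0 0 0" --pt "35 0 0 8 0 0 0" --pt "10 0 0 0 0 0 0" --pt "10 0 0 0 0 0 0"

```text
time_s: 8.6
tcp_pos: [0.4465, 0.1752, -0.0103]
ee_rot: [[0.978, -0.209, 0.001], [-0.209, -0.978, 0.001], [0.001, -0.001, -1.0]]
wrist_force: [0.2, -0.4, 0.1]
gripper_width: 0.296
gripper_force: 0.1
```

Request:
arm_command --pt "10 0 0 0 0 0 0" --pt "10 0 0 0 0 0 0"

```text
time_s: 8.8
tcp_pos: [0.4463, 0.1752, -0.0099]
ee_rot: [[0.978, -0.209, 0.001], [-0.209, -0.978, 0.001], [0.001, -0.001, -1.0]]
wrist_force: [0.5, 0.6, 0.6]
gripper_width: 0.265
gripper_force: 30.0
```

Request:
arm_command --pt "10 0 0 -15 0 0 0" --pt "10 0 0 -30 0 0 0" --pt "10 12 -18 0 0 0 0" --pt "10 12 -18 0 0 0 0" --pt "10 12 -18 0 0 0 0" --pt "10 11 -18 0 0 0 0" --pt "10 0 0 0 0 0 0" --pt "10 0 0 20 0 0 0"

```text
time_s: 9.6
tcp_pos: [0.5088, 0.237, 0.0167]
ee_rot: [[0.978, -0.208, 0.005], [-0.208, -0.978, 0.004], [0.004, -0.005, -1.0]]
wrist_force: [0.4, 0.3, 0.4]
gripper_width: 0.269
gripper_force: 30.0
```

Request:
arm_command --pt "10 0 0 15 0 0 0" --pt "10 0 0 6 0 0 0" --pt "10 0 0 0 0 0 0" --pt "10 0 0 0 0 0 0"

```text
time_s: 10.0
tcp_pos: [0.5071, 0.2355, -0.006]
ee_rot: [[0.978, -0.209, 0.001], [-0.209, -0.978, 0.001], [0.001, -0.001, -1.0]]
wrist_force: [-0.7, 0.1, -0.2]
gripper_width: 0.269
gripper_force: 30.0
```

Request:
arm_command --pt "10 0 0 3 0 0 0" --pt "10 0 0 1 0 0 0" --pt "34 0 0 0 0 0 0" --pt "34 0 0 0 0 0 0" --pt "34 0 0 0 0 0 0" --pt "34 0 0 -20 0 0 0" --pt "34 0 0 -25 0 0 0" --pt "34 0 18 0 0 0 0"

```text
time_s: 10.8
tcp_pos: [0.5063, 0.2207, 0.0377]
ee_rot: [[0.978, -0.206, 0.008], [-0.206, -0.979, 0.005], [0.006, -0.006, -1.0]]
wrist_force: [1.6, 0.8, 0.5]
gripper_width: 0.391
gripper_force: 0.0
```

Request:
arm_command --pt "34 0 18 0 0 0 0" --pt "34 0 19 0 0 0 0" --pt "34 1 19 0 0 0 0" --pt "34 0 0 0 0 0 0" --pt "34 0 0 0 0 0 0"

```text
time_s: 11.3
tcp_pos: [0.4923, 0.1618, 0.0341]
ee_rot: [[0.978, -0.21, -0.0], [-0.21, -0.978, -0.0], [-0.0, 0.0, -1.0]]
wrist_force: [0.8, -0.7, 0.7]
gripper_width: 0.392
gripper_force: 0.0
```

Request:
arm_command --pt "34 0 0 20 0 0 0" --pt "34 0 0 16 0 0 0" --pt "34 0 0 8 0 0 0" --pt "34 0 0 0 0 0 0" --pt "10 0 0 0 0 0 0" --pt "10 0 0 0 0 0 0" --pt "10 0 0 0 0 0 0" --pt "10 0 0 0 0 0 0"

```text
time_s: 12.1
tcp_pos: [0.4928, 0.1632, -0.009]
ee_rot: [[0.978, -0.209, 0.001], [-0.209, -0.978, 0.001], [0.001, -0.001, -1.0]]
wrist_force: [-0.7, -0.4, 2.0]
gripper_width: 0.268
gripper_force: 30.0
```

Request:
arm_command --pt "10 0 0 -15 0 0 0" --pt "10 0 0 -30 0 0 0" --pt "10 0 0 0 0 0 0.144" --pt "10 0 0 0 0 0 0.144" --pt "10 0 0 0 0 0 0.144" --pt "10 0 0 0 0 0 0.144" --pt "10 17 -3 0 0 0 0" --pt "10 17 -3 0 0 0 0"

```text
time_s: 12.9
tcp_pos: [0.5208, 0.143, 0.0358]
ee_rot: [[0.707, -0.707, 0.0], [-0.707, -0.707, 0.0], [0.0, -0.001, -1.0]]
wrist_force: [0.2, 0.6, -0.2]
gripper_width: 0.27
gripper_force: 30.0
```

Request:
arm_command --pt "10 17 -3 0 0 0 0" --pt "10 0 0 0 0 0 0" --pt "10 0 0 20 0 0 0" --pt "10 0 0 15 0 0 0" --pt "10 0 0 5 0 0 0" --pt "10 0 0 0 0 0 0" --pt "10 0 0 0 0 0 0"

```text
time_s: 13.6
tcp_pos: [0.5351, 0.1335, -0.004]
ee_rot: [[0.707, -0.708, 0.001], [-0.708, -0.707, 0.0], [0.0, -0.001, -1.0]]
wrist_force: [-0.2, -0.7, -0.1]
gripper_width: 0.269
gripper_force: 30.0
```

Request:
arm_command --pt "10 0 0 4 0 0 0" --pt "10 0 0 1 0 0 0" --pt "34 0 0 0 0 0 0" --pt "34 0 0 0 0 0 0" --pt "34 0 0 0 0 0 0" --pt "34 0 0 -25 0 0 0" --pt "34 0 0 -40 0 0 0" --pt "34 0 0 -40 0 0 0"

```text
time_s: 14.4
tcp_pos: [0.5341, 0.1326, 0.0959]
ee_rot: [[0.706, -0.708, -0.002], [-0.708, -0.706, -0.001], [-0.0, 0.002, -1.0]]
wrist_force: [1.3, 0.7, 0.6]
gripper_width: 0.395
gripper_force: 0.0
```

Request:
arm_command --pt "34 24 20 0 0 0 0" --pt "34 24 20 0 0 0 0" --pt "34 24 20 0 0 0 0" --pt "34 24 20 0 0 0 0" --pt "34 24 20 0 0 0 0" --pt "34 24 20 0 0 0 0" --pt "34 24 20 0 0 0 0" --pt "34 0 0 0 0 0 0"

```text
time_s: 15.2
tcp_pos: [0.554, -0.0876, 0.0951]
ee_rot: [[0.703, -0.711, -0.0], [-0.711, -0.703, -0.0], [-0.0, 0.001, -1.0]]
wrist_force: [-0.1, 0.3, 0.9]
gripper_width: 0.391
gripper_force: 0.0
```

```bash
python3 - <<'E'
from h import *
st();reds("wrist","w5",.038)
for f in find_in("cover","wrist"):print(f)
E
```

```text
tcp [ 0.554  -0.0876  0.0951] yaw -45.3 w 34.0 t 15.2 j [  8.  21. -17.   0. -52.  37.]
[594  17  44 110 714] [618.  67.] [ 0.4858 -0.3717  0.038 ]
[357 141  35  35 997] [374. 158.] [ 0.5722 -0.1554  0.038 ]
{'location': [157.6, 446.6], 'p': 0.83}
```

View pics/w5.png

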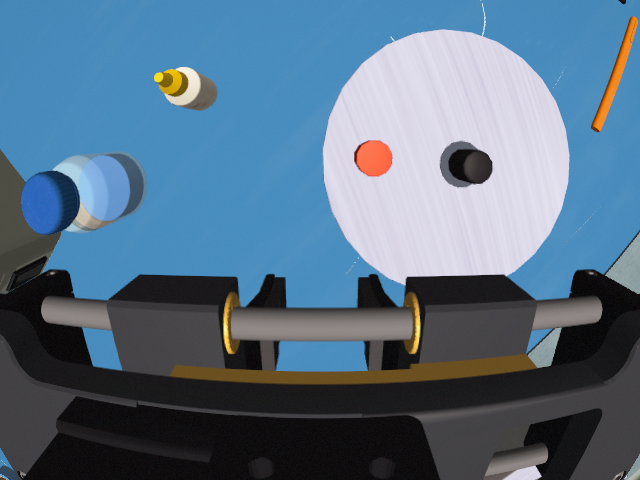

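Request:
arm_command --pt "36 0 0 0 0 0 -0.147" --pt "36 0 0 0 0 0 -0.147" --pt "36 0 0 0 0 0 -0.147" --pt "36 13 19 0 0 0 0" --pt "36 13 19 0 0 0 0" --pt "36 14 19 0 0 0 0" --pt "36 0 0 30 0 0 0" --pt "36 0 0 0 0 0 0"

```text
time_s: 16.1
tcp_pos: [0.5695, -0.1509, 0.0618]
ee_rot: [[0.941, -0.34, -0.008], [-0.34, -0.941, 0.001], [-0.008, 0.001, -1.0]]
wrist_force: [-1.1, -0.1, -1.4]
gripper_width: 0.412
gripper_force: 0.0
```

Request:
arm_command --pt "36 2 2 25 0 0 0" --pt "36 0 0 25 0 0 0" --pt "36 0 0 10 0 0 0" --pt "36 0 0 4 0 0 0" --pt "10 0 0 0 0 0 0" --pt "10 0 0 0 0 0 0" --pt "10 0 0 0 0 0 0" --pt "10 0 0 0 0 0 0"

```text
time_s: 16.9
tcp_pos: [0.5748, -0.1544, 0.0026]
ee_rot: [[0.941, -0.339, 0.003], [-0.339, -0.941, -0.0], [0.003, -0.001, -1.0]]
wrist_force: [-0.1, 1.9, 2.6]
gripper_width: 0.268
gripper_force: 30.0
```

Request:
arm_command --pt "10 0 0 -20 0 0 0" --pt "10 0 0 -35 0 0 0" --pt "10 0 0 -35 0 0 0" --pt "10 -21 -23 0 0 0 0" --pt "10 -21 -23 0 0 0 0" --pt "10 -21 -23 0 0 0 0" --pt "10 -22 -24 0 0 0 0" --pt "10 -22 -24 0 0 0 0"

```text
time_s: 17.7
tcp_pos: [0.5121, -0.0072, 0.0918]
ee_rot: [[0.941, -0.339, 0.001], [-0.339, -0.941, 0.0], [0.001, -0.0, -1.0]]
wrist_force: [0.5, 0.2, 0.4]
gripper_width: 0.263
gripper_force: 30.0
```

Request:
arm_command --pt "10 -22 -24 0 0 0 0" --pt "10 -22 -24 0 0 0 0" --pt "10 -22 -24 0 0 0 0" --pt "10 -22 -24 0 0 0 0" --pt "10 -22 -24 0 0 0 0" --pt "10 -21 -23 0 0 0 0" --pt "10 -20 -22 0 0 0 0" --pt "10 0 0 0 0 0 0"

```text
time_s: 18.5
tcp_pos: [0.4261, 0.2008, 0.092]
ee_rot: [[0.942, -0.335, 0.001], [-0.335, -0.942, 0.001], [0.001, -0.002, -1.0]]
wrist_force: [0.1, -0.4, -0.3]
gripper_width: 0.263
gripper_force: 30.0
```

Request:
arm_command --pt "10 2 0 30 0 0 0" --pt "10 0 0 30 0 0 0" --pt "10 0 0 20 0 0 0" --pt "10 0 0 10 0 0 0" --pt "10 0 0 3 0 0 0" --pt "10 0 0 0 0 0 0" --pt "10 0 0 0 0 0 0"

```text
time_s: 19.2
tcp_pos: [0.4292, 0.198, -0.0007]
ee_rot: [[0.941, -0.339, 0.002], [-0.339, -0.941, 0.001], [0.001, -0.002, -1.0]]
wrist_force: [-0.0, 0.2, 0.5]
gripper_width: 0.264
gripper_force: 30.0
```

Request:
arm_command --pt "10 0 0 3 0 0 0" --pt "10 0 0 1 0 0 0" --pt "33 0 0 0 0 0 0" --pt "33 0 0 0 0 0 0" --pt "33 0 0 0 0 0 0" --pt "33 0 0 -25 0 0 0" --pt "33 0 0 -40 0 0 0" --pt "33 0 0 -45 0 0 0"

```text
time_s: 20.0
tcp_pos: [0.4276, 0.1968, 0.1047]
ee_rot: [[0.941, -0.339, -0.003], [-0.339, -0.941, -0.002], [-0.002, 0.003, -1.0]]
wrist_force: [1.2, 0.8, -0.5]
gripper_width: 0.382
gripper_force: 0.0
```

```bash
python3 - <<'E'
from h import *
st();reds("wrist","w6");save("side","s6")
a=cv2.imread("pics/w6.png");b=cv2.imread("pics/s6.png")[270:370,300:460]
cv2.imwrite("pics/w6v.png",np.hstack([cv2.resize(a,(480,360)),cv2.resize(b,(320,200)).copy() if 0 else cv2.copyMakeBorder(cv2.resize(b,(320,200)),0,160,0,0,cv2.BORDER_CONSTANT)]))
E
```

```text
tcp [0.4276 0.1968 0.1047] yaw -19.8 w 33.2 t 20.0 j [ 45.  13. -28.  -0. -50.  26.]
[335  60  34  33 872] [352.  76.] [0.5321 0.1365 0.03  ]
[254  64  34  33 860] [270.  80.] [0.5494 0.1908 0.03  ]
[218 142  32  33 834] [233. 158.] [0.5067 0.2354 0.03  ]
[353 154  34  34 876] [370. 171.] [0.4641 0.147  0.03  ]
[296 161  34  34 889] [313. 178.] [0.4727 0.1869 0.03  ]
[304 227  32  31 794] [319. 242.] [0.4269 0.1985 0.03  ]
```

View pics/w6v.png

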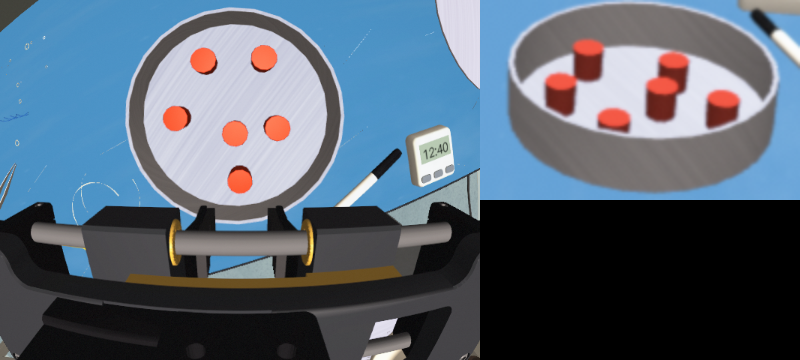

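All six stand singly. The B–C gap is only about 16 mm, so I'll move C outward for margin.

Request:
arm_command --pt "35 0 0 0 0 0 0.13" --pt "35 0 0 0 0 0 0.13" --pt "35 0 0 0 0 0 0.13" --pt "35 0 0 0 0 0 0.13" --pt "35 0 0 0 0 0 0.13" --pt "35 20 -1 0 0 0 0" --pt "35 20 -1 0 0 0 0" --pt "35 21 -2 0 0 0 0"

```text
time_s: 20.9
tcp_pos: [0.465, 0.148, 0.104]
ee_rot: [[0.544, -0.839, -0.0], [-0.839, -0.544, -0.0], [-0.0, 0.0, -1.0]]
wrist_force: [0.6, -1.2, 0.0]
gripper_width: 0.401
gripper_force: 0.0
```

Request:
arm_command --pt "35 0 0 30 0 0 0" --pt "35 0 0 25 0 0 0" --pt "35 0 0 0 0 0 0"

```text
time_s: 21.2
tcp_pos: [0.4624, 0.1466, 0.0462]
ee_rot: [[0.543, -0.84, -0.007], [-0.84, -0.543, -0.004], [-0.0, 0.008, -1.0]]
wrist_force: [-0.1, -0.1, -0.4]
gripper_width: 0.404
gripper_force: 0.0
```

```bash
python3 - <<'E'
from h import *
st();s=sense();R=np.array(s["ee_rot"]);print(R.T@(np.array([.4641,.147,-.009])-s["tcp_pos"])*1e3)
E
```

```text
tcp [0.4624 0.1466 0.0462] yaw -57.1 w 35.1 t 21.2 j [ 37.  19. -30.  -0. -42.  -4.]
[ 0.64170698 -2.08281351 55.18922127]
```

Request:
arm_command --pt "35 0 -1 25 0 0 0" --pt "35 0 0 20 0 0 0" --pt "35 0 0 10 0 0 0" --pt "35 0 0 0 0 0 0" --pt "10 0 0 0 0 0 0" --pt "10 0 0 0 0 0 0" --pt "10 0 0 0 0 0 0" --pt "10 0 0 0 0 0 0"

```text
time_s: 22.0
tcp_pos: [0.4666, 0.1496, -0.0046]
ee_rot: [[0.544, -0.839, 0.002], [-0.839, -0.544, 0.001], [0.0, -0.002, -1.0]]
wrist_force: [-0.5, 0.1, 5.0]
gripper_width: 0.263
gripper_force: 30.0
```

Request:
arm_command --pt "10 0 0 -10 0 0 0" --pt "10 8 5 0 0 0 0" --pt "10 7 5 0 0 0 0" --pt "10 0 0 0 0 0 0" --pt "10 0 0 7 0 0 0" --pt "10 0 0 0 0 0 0" --pt "10 0 0 0 0 0 0"

```text
time_s: 22.7
tcp_pos: [0.4654, 0.131, -0.0032]
ee_rot: [[0.544, -0.839, -0.001], [-0.839, -0.544, -0.001], [0.0, 0.001, -1.0]]
wrist_force: [-0.5, 1.0, -0.0]
gripper_width: 0.263
gripper_force: 30.0
```

Request:
arm_command --pt "10 0 0 2 0 0 0" --pt "10 0 0 0 0 0 0" --pt "33 0 0 0 0 0 0" --pt "33 0 0 0 0 0 0" --pt "33 0 0 0 0 0 0" --pt "33 0 0 -25 0 0 0" --pt "33 0 0 -40 0 0 0" --pt "33 0 0 -40 0 0 0"

```text
time_s: 23.5
tcp_pos: [0.465, 0.1307, 0.101]
ee_rot: [[0.544, -0.839, -0.002], [-0.839, -0.544, -0.001], [0.0, 0.002, -1.0]]
wrist_force: [0.7, 0.3, 0.1]
gripper_width: 0.38
gripper_force: 0.0
```

Request:
arm_command --pt "50 0 0 -8 0 0 -0.142" --pt "50 0 0 -8 0 0 -0.142" --pt "50 0 0 -8 0 0 -0.142" --pt "50 0 0 -8 0 0 -0.142" --pt "50 0 0 -8 0 0 -0.142" --pt "50 0 0 -8 0 0 -0.142" --pt "50 0 0 -8 0 0 -0.142" --pt "50 0 0 0 0 0 0"

```text
time_s: 24.3
tcp_pos: [0.4662, 0.1314, 0.1572]
ee_rot: [[1.0, -0.002, 0.002], [-0.002, -1.0, 0.001], [0.002, -0.001, -1.0]]
wrist_force: [0.5, -0.5, 0.1]
gripper_width: 0.575
gripper_force: 0.0
```

Request:
arm_command --pt "50 -18 -25 0 0 0 0" --pt "50 -18 -25 0 0 0 0" --pt "50 0 0 0 0 0 0" --pt "50 0 0 0 0 0 0"

```text
time_s: 24.7
tcp_pos: [0.4293, 0.1813, 0.156]
ee_rot: [[1.0, -0.003, -0.0], [-0.003, -1.0, -0.0], [-0.0, 0.0, -1.0]]
wrist_force: [-0.2, 1.1, 0.2]
gripper_width: 0.574
gripper_force: 0.0
```

```bash
cat >> h.py <<'E'
from scipy.optimize import least_squares
def circ(cam,name,c0,z,r,lo=.8,hi=1.2):
    """outer edge of a pale disc against the blue top: radial edge search in the image, circle fit in plane z"""
    m=camera_model(cam); im=save(cam,name).astype(float); f=cv2.GaussianBlur(im[:,:,0]-.5*im[:,:,2],(0,0),1)
    for it in range(3):
        P=[]
        for a in np.radians(np.arange(0,360,4)):
            q=np.linspace(r*lo,r*hi,120); u=np.array([np.cos(a),np.sin(a)])
            px=np.array([proj(cam,[*(c0+k*u),z],m) for k in q])
            ok=(px[:,0].min()>2)&(px[:,0].max()<477)&(px[:,1].min()>2)&(px[:,1].max()<637)
            if not ok: continue
            v=cv2.remap(f.astype(np.float32),px[:,1:2].astype(np.float32),px[:,:1].astype(np.float32),1).ravel()
            g=v[:-4]-v[4:]; k=g.argmax()
            if g[k]>15: P.append(c0+q[k+2]*u)
        P=np.array(P); s=least_squares(lambda x:np.hypot(*(P-x[:2]).T)-x[2],[*c0,r],loss="soft_l1",f_scale=.001).x
        c0=s[:2]; lo,hi=.9,1.1
    print("circle",s.round(4),len(P),"mad",np.median(abs(np.hypot(*(P-s[:2]).T)-s[2])).round(4)); return s
E
python3 - <<'E'
from h import *
st();reds("wrist","w7a");circ("wrist","w7",np.array([.487,.181]),.046,.102)
circ("top","t7",np.array([.518,-.2035]),.012,.106)
E
```

```text
tcp [0.4293 0.1813 0.156 ] yaw -0.2 w 50.0 t 24.7 j [ 43.   9. -24.  -0. -57.  47.]
[296  72  29  28 630] [310.  85.] [0.5494 0.1908 0.03  ]
[361  93  28  28 615] [375. 106.] [0.5321 0.1365 0.03  ]
[244 123  28  28 608] [257. 136.] [0.5067 0.2355 0.03  ]
[301 162  28  28 616] [315. 175.] [0.4726 0.1869 0.03  ]
[367 169  28  29 592] [381. 183.] [0.4661 0.1307 0.03  ]
[288 215  28  27 575] [302. 228.] [0.4269 0.1986 0.03  ]
circle [0.4881 0.1821 0.1015] 90 mad 0.0001Traceback (most recent call last):
  File "<stdin>", line 3, in <module>
  File "h.py", line 43, in circ
    P=np.array(P); s=least_squares(lambda x:np.hypot(*(P-x[:2]).T)-x[2],[*c0,r],loss="soft_l1",f_scale=.001).x
                     ~~~~~~~~~~~~~^^^^^^^^^^^^^^^^^^^^^^^^^^^^^^^^^^^^^^^^^^^^^^^^^^^^^^^^^^^^^^^^^^^^^^^^^^
    return func(*args, **kwargs)
    vector_fun = VectorFunction(
        fun_wrapped,
    ...<6 lines>...
        workers=workers
    )
    self._update_fun()
    ~~~~~~~~~~~~~~~~^^
    self.f = self.fun_wrapped(xp_copy(self.x))
             ~~~~~~~~~~~~~~~~^^^^^^^^^^^^^^^^^
    return np.atleast_1d(self.fun(x))
                         ~~~~~~~~^^^
    return self.f(x, *self.args, **self.kwargs)
           ~~~~~~^^^^^^^^^^^^^^^^^^^^^^^^^^^^^^
  File "h.py", line 43, in <lambda>
    P=np.array(P); s=least_squares(lambda x:np.hypot(*(P-x[:2]).T)-x[2],[*c0,r],loss="soft_l1",f_scale=.001).x
                                                       ~^~~~~~
ValueError: operands could not be broadcast together with shapes (0,) (2,)
```

View pics/w7.png

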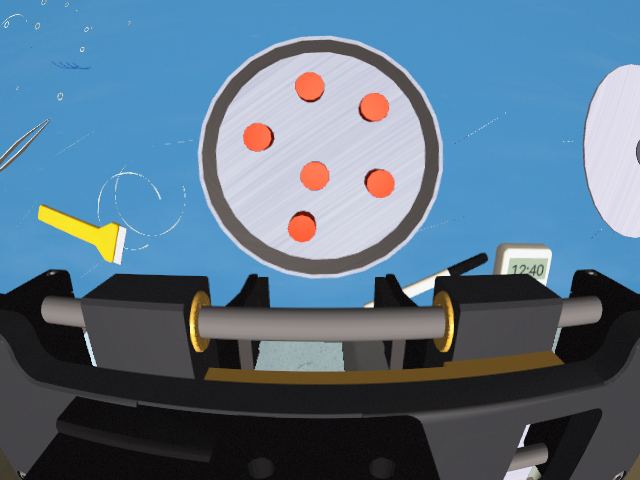

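The dish holds six well-spaced stoppers, the smallest gap being about 22 mm. Its centre is at (0.4881, 0.1821). Next is the cover.

Request:
arm_command --pt "50 4 32 0 0 0 0" --pt "50 4 32 0 0 0 0" --pt "50 4 32 0 0 0 0" --pt "50 4 32 0 0 0 0" --pt "50 4 32 0 0 0 0" --pt "50 4 32 0 0 0 0" --pt "50 4 32 0 0 0 0" --pt "50 4 32 0 0 0 0"

```text
time_s: 25.65
tcp_pos: [0.4612, -0.0771, 0.1563]
ee_rot: [[1.0, -0.004, -0.0], [-0.004, -1.0, -0.0], [-0.0, 0.0, -1.0]]
wrist_force: [0.3, -0.2, -0.4]
gripper_width: 0.574
gripper_force: 0.0
```

Request:
arm_command --pt "50 0 32 0 0 0 0" --pt "50 0 32 0 0 0 0" --pt "50 0 32 0 0 0 0" --pt "50 0 29 0 0 0 0" --pt "50 0 0 0 0 0 0" --pt "50 0 0 0 0 0 0"

```text
time_s: 26.25
tcp_pos: [0.4605, -0.201, 0.1559]
ee_rot: [[1.0, -0.005, -0.001], [-0.005, -1.0, 0.0], [-0.001, -0.0, -1.0]]
wrist_force: [-0.5, 0.7, 0.5]
gripper_width: 0.574
gripper_force: 0.0
```

```bash
python3 - <<'E'
from h import *
st();c=circ("wrist","w8",np.array([.518,-.2035]),.012,.106)
im=cv2.imread("pics/w8.png").astype(int);print(np.array(proj("wrist",[c[0],c[1],.046])))
k=(im.max(2)<70).astype(np.uint8);n,l,s,ce=cv2.connectedComponentsWithStats(k)
for i in range(1,n):
    if 100<s[i,4]<5000: print(s[i],ce[i].round(1),at("wrist",ce[i][1],ce[i][0],.046).round(4))
E
```

```text
tcp [ 0.4605 -0.201   0.1559] yaw -0.3 w 49.9 t 26.25 j [ -5.  12. -20.  -0. -58.  95.]
circle [ 0.5194 -0.2035  0.1055] 90 mad 0.0001
[157.84445733 325.48157525]
[565   0  52  28 302] [586.2  14.1] [ 0.6795 -0.46    0.046 ]
[561 137  26  42 256] [569.9 158.5] [ 0.5299 -0.4335  0.046 ]
[310 144  30  29 259] [324.3 158.7] [ 0.5187 -0.2025  0.046 ]
[251 340 109  31 526] [275.7 353.5] [ 0.3405 -0.1564  0.046 ]
[371 340  22  29 197] [386.7 350.5] [ 0.343  -0.2614  0.046 ]
```

View pics/w8.png

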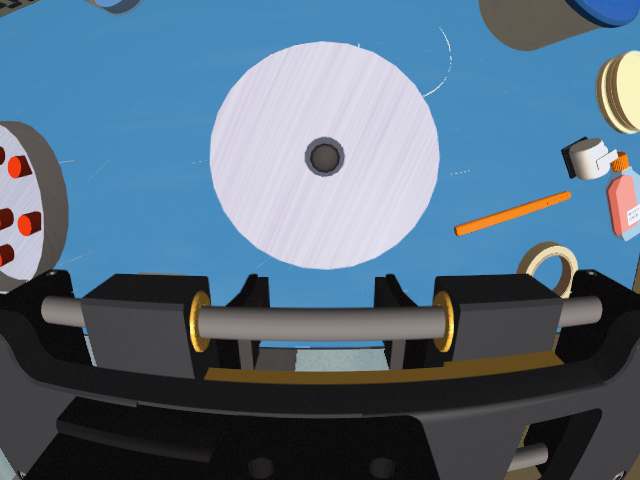

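Request:
arm_command --pt "50 20 1 30 0 0 0" --pt "50 20 1 30 0 0 0" --pt "50 19 1 30 0 0 0" --pt "50 0 0 20 0 0 0" --pt "50 0 0 0 0 0 0" --pt "50 0 0 0 0 0 0"

```text
time_s: 26.9
tcp_pos: [0.5202, -0.2025, 0.0467]
ee_rot: [[1.0, -0.0, -0.0], [-0.0, -1.0, -0.0], [-0.0, 0.0, -1.0]]
wrist_force: [-0.1, 0.3, 1.1]
gripper_width: 0.571
gripper_force: 0.0
```

```bash
python3 - <<'E'
from h import *
st();s=sense();R=np.array(s["ee_rot"]);print(R.T@(np.array([.5194,-.2035,-.002])-s["tcp_pos"])*1e3)
E
```

```text
tcp [ 0.5202 -0.2025  0.0467] yaw -0.0 w 49.7 t 26.9 j [ -5.  24. -20.   0. -46.  95.]
[-0.76603046  0.97712018 48.66999849]
```

Request:
arm_command --pt "50 -1 1 20 0 0 0" --pt "50 0 0 15 0 0 0" --pt "50 0 0 10 0 0 0" --pt "50 0 0 4 0 0 0" --pt "10 0 0 0 0 0 0" --pt "10 0 0 0 0 0 0" --pt "10 0 0 0 0 0 0" --pt "10 0 0 0 0 0 0"

```text
time_s: 27.7
tcp_pos: [0.5194, -0.2041, -0.0021]
ee_rot: [[1.0, -0.002, 0.001], [-0.002, -1.0, -0.0], [0.001, 0.0, -1.0]]
wrist_force: [0.1, -0.4, 0.1]
gripper_width: 0.294
gripper_force: 0.0
```

Request:
arm_command --pt "10 0 0 0 0 0 0" --pt "10 0 0 0 0 0 0" --pt "10 0 0 0 0 0 0"

```text
time_s: 28.0
tcp_pos: [0.5193, -0.2041, -0.0022]
ee_rot: [[1.0, -0.002, 0.001], [-0.002, -1.0, -0.0], [0.001, 0.0, -1.0]]
wrist_force: [-0.7, 1.5, 3.4]
gripper_width: 0.264
gripper_force: 30.0
```

Request:
arm_command --pt "10 0 0 -5 0 0 0" --pt "10 0 0 -10 0 0 0" --pt "10 0 0 -20 0 0 0" --pt "10 0 0 -20 0 0 0" --pt "10 0 0 -20 0 0 0" --pt "10 0 0 -15 0 0 0" --pt "10 0 0 0 0 0 0" --pt "10 0 0 0 0 0 0"

```text
time_s: 28.8
tcp_pos: [0.5184, -0.2038, 0.0871]
ee_rot: [[1.0, -0.002, -0.0], [-0.002, -1.0, 0.001], [-0.0, -0.001, -1.0]]
wrist_force: [-0.3, 0.9, -3.9]
gripper_width: 0.271
gripper_force: 30.0
```

Request:
arm_command --pt "10 -1 -12 0 0 0 0" --pt "10 -2 -24 0 0 0 0" --pt "10 -2 -24 0 0 0 0" --pt "10 -2 -24 0 0 0 0" --pt "10 -2 -24 0 0 0 0" --pt "10 -2 -24 0 0 0 0" --pt "10 -2 -24 0 0 0 0" --pt "10 -2 -24 0 0 0 0"

```text
time_s: 29.6
tcp_pos: [0.503, -0.0227, 0.0862]
ee_rot: [[1.0, -0.002, -0.003], [-0.002, -1.0, -0.0], [-0.003, 0.0, -1.0]]
wrist_force: [-0.1, -0.2, -2.9]
gripper_width: 0.267
gripper_force: 30.0
```

Request:
arm_command --pt "10 -2 -24 0 0 0 0" --pt "10 -2 -24 0 0 0 0" --pt "10 -2 -24 0 0 0 0" --pt "10 -2 -24 0 0 0 0" --pt "10 -2 -24 0 0 0 0" --pt "10 -2 -24 0 0 0 0" --pt "10 -2 -24 0 0 0 0" --pt "10 0 0 0 0 0 0"

```text
time_s: 30.4
tcp_pos: [0.4899, 0.1465, 0.0864]
ee_rot: [[1.0, 0.002, -0.001], [0.002, -1.0, -0.0], [-0.001, 0.0, -1.0]]
wrist_force: [0.5, 0.6, -2.9]
gripper_width: 0.266
gripper_force: 30.0
```

Request:
arm_command --pt "10 -1 -18 0 0 0 0" --pt "10 -1 -17 0 0 0 0" --pt "10 0 0 0 0 0 0" --pt "10 0 0 0 0 0 0"

```text
time_s: 30.8
tcp_pos: [0.4881, 0.179, 0.0868]
ee_rot: [[1.0, -0.001, -0.001], [-0.001, -1.0, -0.001], [-0.001, 0.001, -1.0]]
wrist_force: [0.3, -0.2, -2.5]
gripper_width: 0.269
gripper_force: 30.0
```

```bash
python3 - <<'E'
from h import *
st();z=sense()["tcp_pos"][2]+.0022+.012
m=camera_model("wrist")
save("wrist","w9");save("side","s9")
a=cv2.imread("pics/w9.png");b=cv2.imread("pics/s9.png")[150:370,240:500]
pts=np.array([proj("wrist",[.4881+.106*np.cos(t),.1821+.106*np.sin(t),z],m) for t in np.linspace(0,6.28,90)])
for r,c in pts: cv2.circle(a,(int(round(c)),int(round(r))),1,(0,255,0),-1)
cv2.imwrite("pics/w9v.png",np.hstack([cv2.resize(a,(480,360)),cv2.copyMakeBorder(cv2.resize(b,(320,271)),0,89,0,0,cv2.BORDER_CONSTANT)]))
E
```

```text
tcp [0.4881 0.179  0.0868] yaw -0.1 w 23.4 t 30.8 j [ 38.  18. -23.  -0. -49.  52.]
```

View pics/w9v.png

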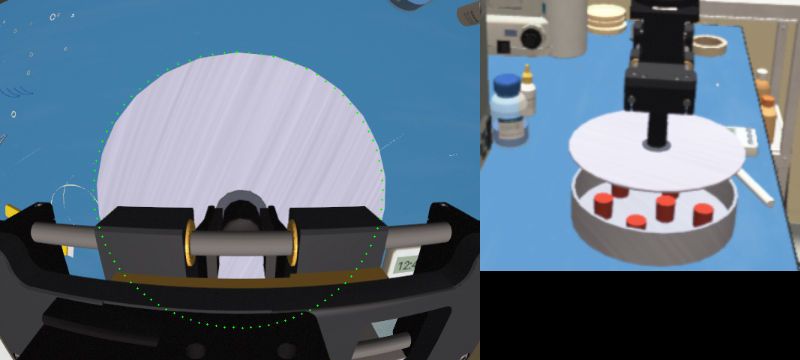

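The cover is held level above the dish, and its rim is about 3 mm short in y against the predicted circle. I'll correct that and descend.

Request:
arm_command --pt "10 0 -3 10 0 0 0" --pt "10 0 0 10 0 0 0" --pt "10 0 0 10 0 0 0" --pt "10 0 0 5 0 0 0" --pt "10 0 0 0 0 0 0" --pt "10 0 0 0 0 0 0" --pt "10 0 0 0 0 0 0"

```text
time_s: 31.6
tcp_pos: [0.4891, 0.1823, 0.0527]
ee_rot: [[1.0, -0.002, 0.001], [-0.002, -1.0, 0.0], [0.001, -0.0, -1.0]]
wrist_force: [-0.2, 1.4, -3.1]
gripper_width: 0.266
gripper_force: 30.0
```

Request:
arm_command --pt "10 -1 0 4 0 0 0" --pt "10 0 0 4 0 0 0" --pt "10 0 0 2 0 0 0" --pt "10 0 0 1 0 0 0" --pt "10 0 0 0 0 0 0"

```text
time_s: 32.1
tcp_pos: [0.4876, 0.182, 0.0411]
ee_rot: [[1.0, -0.002, -0.0], [-0.002, -1.0, -0.0], [-0.0, 0.0, -1.0]]
wrist_force: [-0.0, 0.4, -2.3]
gripper_width: 0.263
gripper_force: 30.0
```

Request:
arm_command --pt "10 0 0 1 0 0 0" --pt "10 0 0 1 0 0 0" --pt "10 0 0 0 0 0 0"

```text
time_s: 32.4
tcp_pos: [0.4876, 0.182, 0.0392]
ee_rot: [[1.0, -0.002, -0.0], [-0.002, -1.0, -0.0], [-0.0, 0.0, -1.0]]
wrist_force: [0.9, 0.3, -3.4]
gripper_width: 0.264
gripper_force: 30.0
```

Request:
arm_command --pt "10 0 0 1 0 0 0" --pt "10 0 0 1 0 0 0" --pt "10 0 0 1 0 0 0" --pt "10 0 0 0.5 0 0 0" --pt "10 0 0 0 0 0 0"

```text
time_s: 32.9
tcp_pos: [0.4877, 0.182, 0.0359]
ee_rot: [[1.0, -0.002, -0.0], [-0.002, -1.0, -0.0], [-0.0, 0.0, -1.0]]
wrist_force: [-1.0, -0.8, -2.4]
gripper_width: 0.267
gripper_force: 30.0
```

Request:
arm_command --pt "10 0 0 0.5 0 0 0" --pt "10 0 0 0.5 0 0 0" --pt "10 0 0 0 0 0 0"

```text
time_s: 33.2
tcp_pos: [0.4877, 0.182, 0.0358]
ee_rot: [[1.0, -0.001, 0.0], [-0.001, -1.0, -0.0], [0.0, 0.0, -1.0]]
wrist_force: [-4.0, 0.9, 5.1]
gripper_width: 0.269
gripper_force: 30.0
```

Contact came at exactly the seated height. I'll release and retreat.

Request:
arm_command --pt "30 0 0 0 0 0 0" --pt "40 0 0 0 0 0 0" --pt "45 0 0 0 0 0 0" --pt "45 0 0 0 0 0 0" --pt "45 0 0 -15 0 0 0" --pt "45 0 0 -25 0 0 0" --pt "45 0 0 -40 0 0 0" --pt "45 0 0 -40 0 0 0"

```text
time_s: 34.0
tcp_pos: [0.4874, 0.1817, 0.1557]
ee_rot: [[1.0, -0.002, -0.001], [-0.002, -1.0, -0.001], [-0.001, 0.001, -1.0]]
wrist_force: [0.2, 0.1, -0.1]
gripper_width: 0.513
gripper_force: 0.0
```

Request:
arm_command --pt "45 -25 0 0 0 0 0" --pt "45 -25 0 0 0 0 0" --pt "45 0 0 0 0 0 0" --pt "45 0 0 0 0 0 0"

```text
time_s: 34.4
tcp_pos: [0.4378, 0.1823, 0.1552]
ee_rot: [[1.0, -0.001, 0.001], [-0.001, -1.0, 0.001], [0.001, -0.001, -1.0]]
wrist_force: [0.2, 0.3, -0.1]
gripper_width: 0.515
gripper_force: 0.0
```

```bash
python3 - <<'E'
from h import *
st();circ("wrist","w10",np.array([.4881,.1821]),.050,.106);save("side","s10")
a=cv2.imread("pics/w10.png");b=cv2.imread("pics/s10.png")[240:370,280:480]
cv2.imwrite("pics/w10v.png",np.hstack([cv2.resize(a,(320,240)),cv2.copyMakeBorder(cv2.resize(b,(480,312)),0,0,0,0,cv2.BORDER_CONSTANT)[:240] if 0 else cv2.resize(b,(370,240))]))
E
```

```text
tcp [0.4378 0.1823 0.1552] yaw -0.1 w 44.8 t 34.4 j [ 42.   9. -24.   0. -57.  48.]
circle [0.4878 0.1824 0.1054] 89 mad 0.0002
```

View pics/w10v.png

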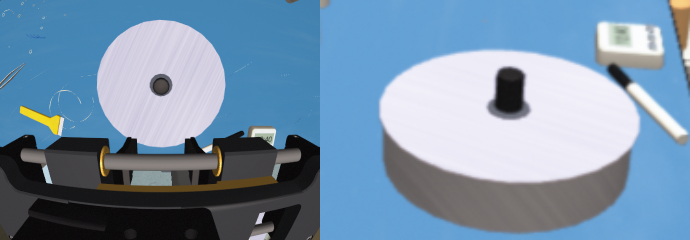

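The cover lies level, centred within 0.5 mm of the dish and with its flange on the rim all round. The bottles were not touched.

```bash
python3 -c "
from station import finish_job;print(finish_job())"
```

```text
the job is handed in; nothing more can be done
None
```

The job is handed in: all six stoppers stand in one layer in the dish with gaps of at least 22 mm as last measured, the cover is seated level and released, and both bottles were left untouched.

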